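# Mist the coffee beans, then hold the grinder's sprung shutter open at its mark

### The job

I am about to grind a dose of coffee: first press the mister's cap right down so that it puffs onto the beans (that stops static), let it spring back up, and only then draw the hopper shutter out by its upright knob until the pointer at the knob's foot is level with the bar on the rider set on the rail beside it, without pulling it past. The shutter is sprung, so keep hold of the knob and finish while still holding it there; leave the rider, the steel cup under the chute and everything else where they are.

Things in the scene. Friction and masses are not known exactly. Their poses are not given: they have to be found in the camera images.
- grinder: fixed grey electric coffee grinder, base 225 x 125 mm, body 150 mm high; on it an open milky plastic hopper of beans (axis x = 0.015, rim 108 mm wide, 233 mm high). Origin on the worktop; own -x is its front (towards the robot), +y its left side as the robot sees it, z up. Front of base x = -0.130, of head -0.069, of hopper rim -0.039, of shutter guide -0.158. Place and yaw vary
- mister_cap (a joint): travel of the mister's cap in m: 0 up, 0.008 fully down; springs back by itself; 1.8 N starts it, 5.4 N holds it fully down. Counts as pressed from 0.006 and as up again below 0.0015
- cap_top (a point): centre of the flat top of the mister's cap: black, round, 27 mm wide, 20 mm high, with a short side nozzle that points at the hopper, on an amber bottle 42 mm thick bracketed (fixed) at the grinder's right front (grinder frame x = -0.110, y = -0.116). The top is 241 mm above the worktop when up; it moves straight down
- shutter: sprung hopper shutter: flat steel tongue with an upright black knob; origin at the middle of the knob's grip, 182 mm up, grinder frame x = -0.105 when shut, y = 0. Slides along -x, stop at 50 mm; spring 3.6 N when shut plus 180 N/m. Round grip 23 mm thick, 14 mm up and down from the origin; free beside; guide and rider end 24 mm below. Pointer at the knob's foot, same x
- mark (a point): middle of the steel bar (3 mm wide) on the rider, a black 12 x 19 mm slide on the graduated rail left (+y) of the tongue; axes as the grinder's. It stands 18 to 36 mm in front of the shut knob (varies), rubs with 6 N and must stay. 26 mm lower than the knob's origin. The shutter is at the mark when knob and mark have the same x in the grinder's frame
- chute (a point): mouth of the grinder's chute, 83 mm above the worktop, under the head, straight above the middle of the cup
- cup: loose steel cup, 60 mm wide, 58 mm high, origin at the centre of its underside, on the grinder's tray under the chute
- green_mug: loose green and cream mug, 99 mm high, on the yellow board; origin at its underside
- lemon: loose lemon on the yellow board; origin at its underside
- spoon: loose teaspoon, 137 mm, on the yellow board
- glass: loose tumbler, 148 mm high, 74 mm wide, at the right end of the worktop; origin at its underside
- hopper_lid: the hopper's loose black round lid, 110 mm wide, 29 mm high with its knob, on the yellow board

How it is judged (in metres and radians):
On the way, in this order (a step that is already met when the one before it is completed fails the run):
1. the mister's cap is pressed right down (6 mm or more) while the shutter is shut (value of joint mister_cap above 0.006 m and x of shutter in the frame of grinder above -0.11 m), for 0.05 s.
2. the cap is up again, the shutter still shut (value of joint mister_cap below 0.0015 m and x of shutter in the frame of grinder above -0.11 m), for 0.1 s.
3. the fingers hold the shutter at the rider's mark, within 5 mm (x of shutter in the frame of mark between -0.005 and 0.005 m and contact force between the fingers and shutter above 3 N), for 0.5 s.
At the end, for the whole second after the job is handed in: the fingers press on the knob with more than 3 N and keep the shutter still with the knob's axis within 5 mm of the rider's bar along the pull; the mister's cap is up; the cup stands upright within 15 mm of the point under the chute (all of step 3 and value of joint mister_cap below 0.0015 m and linear speed of shutter below 0.01 m/s and horizontal distance between cup and chute below 0.015 m and angle between cup's own z axis and vertical below 0.1 rad); the arm keeps its last pose, push and grip.
It fails at once if the shutter is pulled more than 10 mm past the rider's bar (x of shutter in the frame of mark below -0.01 m).
It fails at once if the rider is pushed more than 4 mm along its rail (distance of mark from where it was at the start of the episode above 0.004 m).
It fails at once if the cup is shifted more than 15 mm (distance of cup from where it was at the start of the episode above 0.015 m).
It fails at once if a bystander (mug, lemon, spoon, glass or hopper lid) is shifted more than 25 mm (distance of any of green_mug, lemon, spoon, glass, hopper_lid from where it was at the start of the episode above 0.025 m).
It also fails if it takes over 43 s, if anything falls off the work surface, if the arm or the gripper's body presses on something with over 40 N, if the wrist force passes 120 N, or if a joint passes its speed limit or range.

### The arm

A 7-joint arm with a two-finger parallel gripper is mounted at the origin on a cart in front of the work surface, level with it; the furniture and walls round the work are solid. World frame = base frame: x ahead of the robot, y to its left, z up, the work surface at z = 0. Lengths are in mm, angles in rad, forces in N, time in s.
With the tool pointing down it reaches from about 400 to 875 mm from the base axis. Payload 4.4 kg.
Tool frame: the origin (TCP) lies at the very end of the fingers, on their centre line; the grasp point (between the pads) lies 19 mm behind it; z points along the fingers, y is the direction in which the jaws open and shut (so a half turn about z gives the same grasp; the last joint's range is limited). The gripper opens to 85 mm and grips with 20 to 120 N. Pads are 22 mm wide; open, the fingers measure 114 mm over their backs; the gripper's body (76 mm by 85 mm) begins 54 mm behind the grasp point. The pads swing forward as they close: fully open they stand 13 mm farther back than shut.
Start: joints at [1.267, 0.628, 0.038, 1.517, -0.027, 0.996, -0.02], TCP at [153.145, -631.716, 231.313] pointing down, gripper open.
Joint ranges: [-3.06, 3.06], [-0.37, 2.12], [-1.25, 1.32], [0.18, 2.47], [-1.1, 4.24], [0.23, 1.98], [-2.94, 2.94]. Speed limits (rad/s): [2.57, 2.57, 3.14, 3.14, 3.14, 3.14, 3.14].

### API

Orientations are given as [roll, pitch, yaw] about the fixed x, y, z axes, in that order (R = Rz(yaw) Ry(pitch) Rx(roll)).
In Python, from cell import ctrl, eyes gives the robot as it stands.
- The arm moves only by the tool move_arm, never from a script. Its argument "increments" is a list of rows, each a list of 6 numbers: the shift along the tool's x, y, z in cm, then the turn, a rotation vector about the tool's x, y, z in degrees. In form: [[x, y, z, wx, wy, wz], ...]. A call has 1 to 20 rows; each row is the pose to reach, as a shift and turn from the pose commanded when the call began, along the tool's axes at that moment; what a row does not reach only later rows make up. A row lasts 1/10 s, in which the tool goes at most 50 mm and 8.59 degrees, less where a joint would pass 70% of its speed; a pose out of reach is approached as far as the arm can. A call with a gripper value outside its range is refused whole. "grip" is the opening, from -1 (shut) to 1 (fully open), set as the call begins (left out, the last holds). The fingers move at their own pace and stop on an object; the grip force is fixed at half the most. Time passes only in rows, so rows that repeat a pose let the fingers close. It gives the time, the measured TCP pose, the force and the opening at its end, in the units of the state.
- ctrl.read_state(): the state, without advancing time (a new reading comes with each control period).
- eyes.get_image(name): name is "scene" or "top" or "wrist"; returns the picture (400x640x3 uint8, red, green, blue); there is no depth.
- eyes.calibration(name): a dict with "fx", "fy", "cx", "cy" (pixels), "pose" (4x4, takes a point from camera to world coordinates); the wrist camera has in their place "tool_from_camera" (4x4, takes a point from camera to tool coordinates, whose origin is the TCP and whose axes are the flange's). Camera axes: x right, y up, looking along -z (the intrinsics and any distortion apply to the point x, -y, -z); pixel columns grow to the right and rows downward; lengths in mm; the calibration is good to about 2 mm. A picture is of the moment at which its call begins: read the wrist's pose just before it. calibration takes no time and is no camera call.
- ctrl.finish_job(): hands the job in, once; it reports no verdict.
The state is a dict: "clock": time; "qpos": joint angles; "qd": joint speeds; "tau": joint torques, N m; "eef_pos": TCP position; "tool_rot": TCP orientation; "force": force on the tool from outside, world axes, zero at the start; "torque": the same for the moment, N m; "width": finger opening in mm.
Only numpy, scipy, OpenCV 4.12 (cv2) and the standard library are available. Lean on these libraries where they do the work, as an engineer would, in place of code of your own. Each camera call takes 0.05 s, during which the arm holds its last target. There are 200 camera calls.

## Working session

There is one attempt and no reset: what is moved stays moved. The work goes in short steps, Python scripts to look and compute and a tool call to move; the robot and the scene stay as the last step left them, time stands still between calls to the robot, and variables do not carry over. Pictures are saved under pics/ and viewed, about 8 in all and at most 12, crops included, and the job is handed in when it is done.

Besides the shell and the picture viewer there is one more tool, called after "Request:" as name(argument=value, ...), one argument or row to a line, values as JSON. move_arm: Moves the arm, as the interface text tells. Its arguments: {"type":"object","properties":{"increments":{"type":"array","items":{"type":"array","items":{"type":"number"}}},"grip":{"type":"number"}},"required":["increments"]}

```bash
mkdir -p pics; ls; python3 - <<'E'
from cell import ctrl, eyes
import cv2, numpy as np
np.set_printoptions(precision=4,suppress=True)
for n in ("scene","top"):
    im=eyes.get_image(n); cv2.imwrite(f"pics/{n}0.png",im[:,:,::-1]); print(n,eyes.calibration(n))
print(eyes.calibration("wrist")); print(ctrl.read_state())
E
```

```text
pics
scene {'fx': 362.25800612130683, 'fy': 362.25800612130683, 'cx': 321.35875848860894, 'cy': 200.1928696358671, 'pose': array([[ -0.7588,   0.2482,  -0.6022,   4.1707],
       [ -0.6508,  -0.3261,   0.6856, 591.0978],
       [ -0.0262,   0.9122,   0.409 , 506.7447],
       [  0.    ,   0.    ,   0.    ,   1.    ]])}
top {'fx': 364.67272820929486, 'fy': 364.67272820929486, 'cx': 323.9519854745683, 'cy': 200.34573405260502, 'pose': array([[  -0.0113,    0.9956,   -0.0925,  436.7999],
       [  -0.9999,   -0.0122,   -0.0093,   13.0726],
       [  -0.0104,    0.0924,    0.9957, 1307.1772],
       [   0.    ,    0.    ,    0.    ,    1.    ]])}
{'fx': 332.7665642393283, 'fy': 332.7665642393283, 'cx': 321.4369647565711, 'cy': 207.155357288833, 'tool_from_camera': array([[   0.0012,    0.9648,    0.263 ,   66.1735],
       [   1.    ,   -0.0011,   -0.0007,    1.0502],
       [  -0.0004,    0.263 ,   -0.9648, -142.5687],
       [   0.    ,    0.    ,    0.    ,    1.    ]])}
{'clock': 0.1, 'qpos': array([ 1.2672,  0.6293,  0.0384,  1.5182, -0.027 ,  0.9963, -0.02  ]), 'qd': array([-0.0001, -0.0009,  0.0004, -0.0014,  0.0005,  0.0011,  0.0006]), 'tau': array([  0.0031, -56.4528,   1.2306, -19.397 ,   0.0113,   0.0055,
        -0.    ]), 'eef_pos': array([ 153.0248, -631.1606,  230.4847]), 'tool_rot': array([-3.1399,  0.    ,  0.2379]), 'force': array([-0.203 , -0.3648, -0.5377]), 'torque': array([-0.0045, -0.0302, -0.0348]), 'width': 85.06896516281232}
```

View pics/scene0.png

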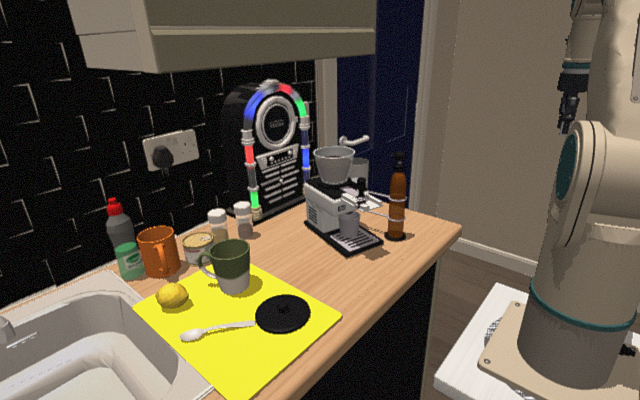

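View pics/top0.png

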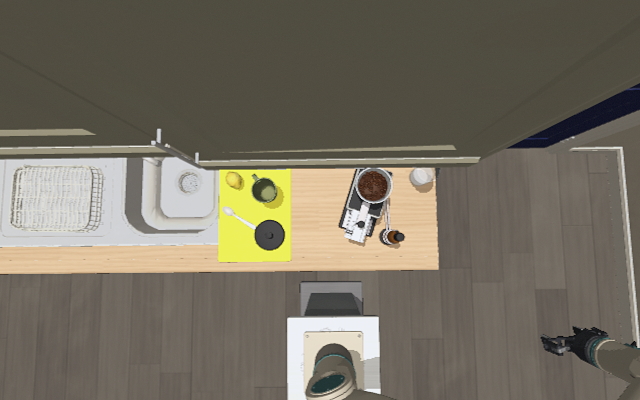

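Scene: grinder at about (340,200), mister at (398,200). Top: hopper at (374,185), knob around (361,224), cap around (400,237). I'll zoom in on both views.

```bash
python3 - <<'E'
import cv2, numpy as np
a=cv2.imread("pics/top0.png")[160:250,330:440]; b=cv2.imread("pics/scene0.png")[140:255,300:415]
a=cv2.resize(a,None,fx=6,fy=6,interpolation=cv2.INTER_CUBIC)
b=cv2.resize(b,None,fx=5.2,fy=5.2,interpolation=cv2.INTER_CUBIC)
cv2.imwrite("pics/c_top.png",a); cv2.imwrite("pics/c_scene.png",b)
E
```

```text
(no output)
```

View pics/c_top.png

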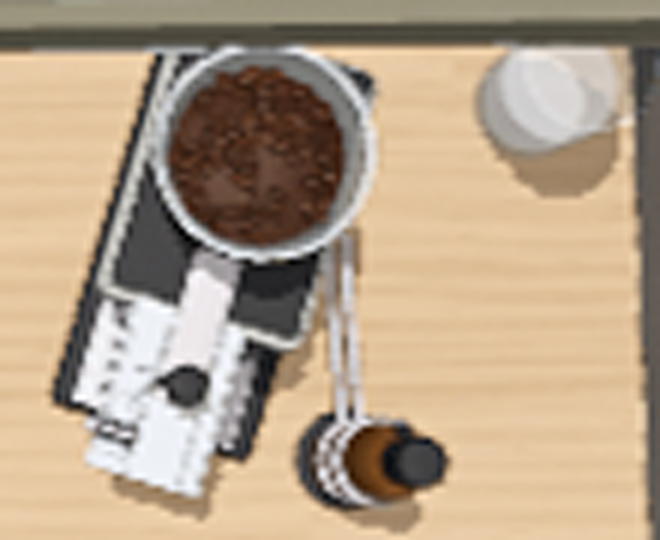

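View pics/c_scene.png

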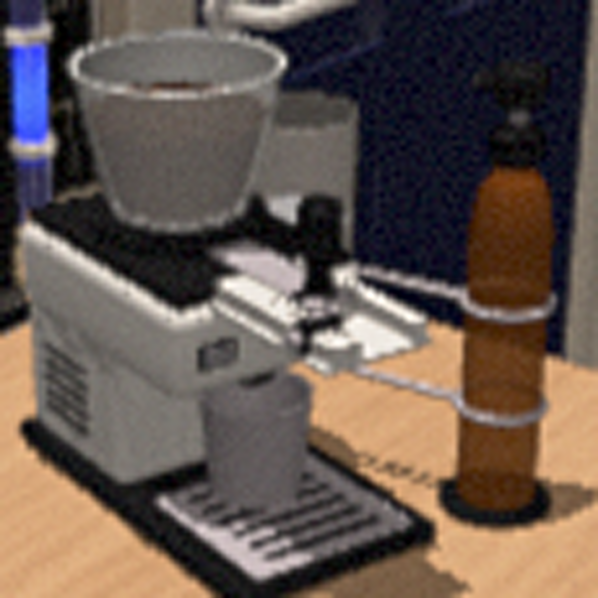

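Zoomed top crop: cap centre (415,461), knob (188,386), hopper rim (265,153), rider bar (115,432). Scene crop: cap top about (513,68), knob top (322,202).

```bash
cat > h.py <<'E'
import numpy as np
from cell import ctrl, eyes
from scipy.spatial.transform import Rotation as Ro
np.set_printoptions(precision=4,suppress=True)
def pose(name):
    c=eyes.calibration(name)
    if name!="wrist": return c,c["pose"]
    s=ctrl.read_state(); T=np.eye(4); T[:3,:3]=Ro.from_euler("xyz",s["tool_rot"]).as_matrix(); T[:3,3]=s["eef_pos"]
    return c,T@c["tool_from_camera"]
def ray(c,P,u,v):
    d=P[:3,:3]@np.array([(u-c["cx"])/c["fx"],-(v-c["cy"])/c["fy"],-1]); return P[:3,3],d
def onz(c,P,u,v,z):
    o,d=ray(c,P,u,v); return o+d*(z-o[2])/d[2]
def proj(c,P,X):
    x=np.linalg.inv(P)@np.append(X,1); return c["cx"]+c["fx"]*x[0]/-x[2], c["cy"]+c["fy"]*x[1]/x[2]
E
python3 - <<'E'
from h import *
c,P=pose("top"); f=lambda u,v,z:onz(c,P,(u+.5)/6-.5+330,(v+.5)/6-.5+160,z)
cap=f(415,461,241);kn=f(188,386,196);ho=f(265,153,233);ri=f(115,432,156)
print("cap",cap,"knob",kn,"hop",ho,"rider",ri)
A={"cap":(-110,-116),"knob":(-105,0),"hop":(15,0)}
G=np.array(list(A.values()),float);W=np.array([cap[:2],kn[:2],ho[:2]])
g=G-G.mean(0);w=W-W.mean(0)
th=np.arctan2((g[:,0]*w[:,1]-g[:,1]*w[:,0]).sum(),(g*w).sum())
R=np.array([[np.cos(th),-np.sin(th)],[np.sin(th),np.cos(th)]]);t=W.mean(0)-R@G.mean(0)
print("yaw",th,"org",t,"resid",W-(G@R.T+t)); print("rider in grinder",R.T@(ri[:2]-t))
c,P=pose("scene"); s=lambda u,v,z:onz(c,P,(u+.5)/5.2-.5+300,(v+.5)/5.2-.5+140,z)
print("scene cap",s(513,68,241),"knob",s(322,202,196))
E
```

```text
cap [ 428.0737 -192.9426  241.    ] knob [466.7811 -88.0525 196.    ] hop [ 580.2978 -125.0747  233.    ] rider [444.248  -52.9945 156.    ]
yaw -0.32098390723125064 org [ 567.1786 -119.6982] resid [[ 1.8749  2.1259]
 [-0.7603 -1.4818]
 [-1.1146 -0.6441]]
rider in grinder [-137.697    24.5121]
scene cap [ 431.0243 -189.8022  241.    ] knob [467.9175 -85.3216 196.    ]
```

```bash
cat >> h.py <<'E'
def inc(xyz,yaw):
    s=ctrl.read_state(); R=Ro.from_euler("xyz",s["tool_rot"]); T=Ro.from_euler("xyz",[np.pi,0,yaw])
    print("inc",R.inv().apply(np.array(xyz)-s["eef_pos"])/10,(R.inv()*T).as_rotvec(degrees=True))
E
python3 -c "
from h import *
inc([429,-191,300],np.pi-.321)"
```

```text
inc [ 37.1914 -36.286   -6.8909] [  -0.0392   -0.1258 -147.9797]
```

Request:
move_arm(
  increments=[
    [0,0,-3.5,0,0,0],
    [0,0,-7,0,0,0],
    [2.2,-2.1,-7,0,0,-8.5],
    [4.4,-4.2,-7,0,0,-17],
    [6.6,-6.4,-7,0,0,-25.5],
    [8.8,-8.5,-7,0,0,-34],
    [11,-10.7,-7,0,0,-42.5],
    [13.2,-12.8,-7,0,0,-51],
    [15.4,-15,-7,0,0,-59.5],
    [17.6,-17.1,-7,0,0,-68],
    [19.8,-19.3,-7,0,0,-76.5],
    [22,-21.4,-7,0,0,-85],
    [24.2,-23.6,-7,0,0,-93.5],
    [26.4,-25.7,-7,0,0,-102],
    [28.6,-27.9,-7,0,0,-110.5],
    [30.8,-30,-7,0,0,-119],
    [33,-32.2,-7,0,0,-127.5],
    [35.2,-34.3,-7,0,0,-136],
    [37.2,-36.3,-7,0,0,-144.5],
    [37.2,-36.3,-7,0,0,-148],
  ],
  grip=-1,
)

```text
clock: 2.1
eef_pos: [431.1, -187.2, 301.6]
tool_rot: [3.139, 0.001, 2.832]
force: [-0.7, -0.6, 0.0]
width: -0.4
```

Request:
move_arm(
  increments=[
    [0,0,0,0,0,0],
    [0,0,0,0,0,0],
    [0,0,0,0,0,0],
  ],
)

```text
clock: 2.4
eef_pos: [428.7, -192.1, 301.1]
tool_rot: [-3.141, -0.0, 2.818]
force: [0.2, 0.2, -0.7]
width: 0.3
```

```bash
python3 - <<'E'
from h import *
import cv2
s=ctrl.read_state();print(s)
c,P=pose("wrist"); im=eyes.get_image("wrist")[:,:,::-1]; cv2.imwrite("pics/w1.png",im)
for X in ([430,-191,241],[467,-87,196],s["eef_pos"]): print(proj(c,P,X))
E
```

```text
{'clock': 2.4, 'qpos': array([ 0.8932,  0.3503, -0.7145,  1.8899,  0.2709,  0.9999,  1.3078]), 'qd': array([ 0.0005, -0.0026, -0.0018, -0.0004, -0.0004,  0.0008,  0.0041]), 'tau': array([ -0.1685, -35.3861,  -4.7235, -18.7085,   0.0013,  -0.0002,
        -0.007 ]), 'eef_pos': array([ 428.6731, -192.0594,  301.1331]), 'tool_rot': array([-3.1412, -0.0005,  2.8181]), 'force': array([ 0.1802,  0.2104, -0.6802]), 'torque': array([ 0.037 ,  0.023 , -0.0329]), 'width': 0.25173679574744273}
(np.float64(325.3311906068675), np.float64(224.99905443702727))
(np.float64(467.5374016502226), np.float64(209.3774005814951))
(np.float64(323.6391216638436), np.float64(263.7235355610874))
```

View pics/w1.png

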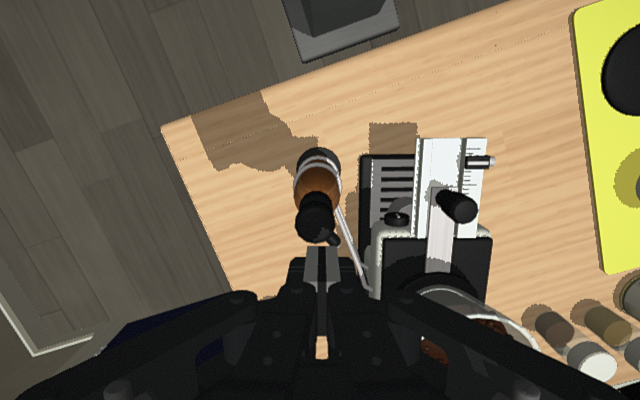

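Wrist view: cap top near (316,222), knob top near (462,207), rider bar at about (480,160), hopper at lower right. I'll measure these by mask on this picture.

```bash
python3 - <<'E'
from h import *
import cv2
c,P=pose("wrist"); im=cv2.imread("pics/w1.png")
for n,u,v,z in (("cap",316,221,241),("knob",462,208,196),("bar",480,160,156),("knobfoot",440,196,160)): print(n,onz(c,P,u,v,z))
a=im[130:260,290:510]; cv2.imwrite("pics/w1c.png",cv2.resize(a,None,fx=3.6,fy=3.6,interpolation=cv2.INTER_CUBIC))
E
```

```text
cap [ 425.6388 -195.7679  241.    ]
knob [464.6171 -90.7413 196.    ]
bar [443.2465 -53.8352 156.    ]
knobfoot [462.1808 -94.9106 160.    ]
```

View pics/w1c.png

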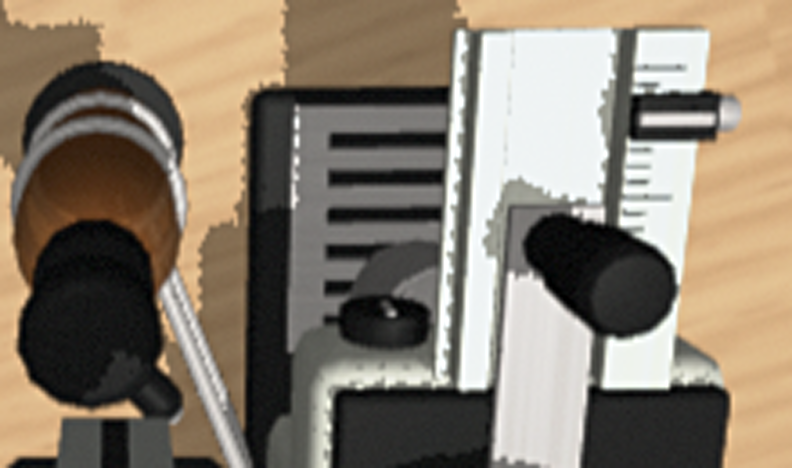

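Request:
move_arm(
  increments=[
    [0.05,-0.25,2,0,0,0],
    [0.05,-0.25,4,0,0,0],
    [0.05,-0.25,5.2,0,0,0],
    [0.05,-0.25,5.6,0,0,0],
    [0.05,-0.25,5.6,0,0,0],
    [0.05,-0.25,5.6,0,0,0],
  ],
)

```text
clock: 3.05
eef_pos: [428.5, -193.6, 245.9]
tool_rot: [3.142, 0.001, 2.821]
force: [-0.1, 1.0, 0.7]
width: -0.0
```

Request:
move_arm(
  increments=[
    [0,0,0.3,0,0,0],
    [0,0,0.6,0,0,0],
    [0,0,0.9,0,0,0],
    [0,0,1.1,0,0,0],
    [0,0,1.1,0,0,0],
  ],
)

```text
clock: 3.55
eef_pos: [428.5, -193.7, 234.5]
tool_rot: [-3.142, 0.001, 2.821]
force: [0.3, -0.5, 4.4]
width: 0.2
```

Request:
move_arm(
  increments=[
    [0,0,0.1,0,0,0],
    [0,0,0.2,0,0,0],
    [0,0,0.25,0,0,0],
    [0,0,0.25,0,0,0],
    [0,0,0.25,0,0,0],
  ],
)

```text
clock: 4.05
eef_pos: [428.5, -193.7, 233.0]
tool_rot: [-3.141, 0.002, 2.821]
force: [-2.1, -0.0, 13.8]
width: 0.1
```

Force 13.8 N against a hard stop, so the cap is fully down. Next I lift, then move over the knob to look at the rider.

Request:
move_arm(
  increments=[
    [0,0,-1,0,0,0],
    [0,0,-3,0,0,0],
    [0,0,-5,0,0,0],
    [0,0,-5.5,0,0,0],
    [0,0,-5.5,0,0,0],
    [0,0,-5.5,0,0,0],
  ],
)

```text
clock: 4.65
eef_pos: [427.0, -193.5, 285.9]
tool_rot: [3.142, -0.002, 2.821]
force: [0.5, -0.2, 0.8]
width: 0.1
```

```bash
python3 - <<'E'
from h import *
import cv2
s=ctrl.read_state();print(s["eef_pos"])
c,P=pose("wrist"); 
# estimates from the first wrist picture: pose then was [428.67,-192.06,301.13], yaw 2.818
T=np.eye(4);T[:3,:3]=Ro.from_euler("xyz",[-3.1412,-.0005,2.8181]).as_matrix();T[:3,3]=[428.67,-192.06,301.13]
P=T@c["tool_from_camera"]
k=onz(c,P,465.5,210.5,196);b=onz(c,P,478.3,162.8,156);cap=onz(c,P,315.5,224.4,241)
print(cap,k,b)
for th in(-.321,): print("dx",(b-k)[:2]@[np.cos(th),np.sin(th)],(b-k)[:2]@[-np.sin(th),np.cos(th)])
inc([466.5,-88,285],np.pi-.321)
E
```

```text
[ 427.0204 -193.4563  285.8722]
[ 427.6144 -196.8461  241.    ] [467.3812 -88.6836 196.    ] [445.1191 -55.7898 156.    ]
dx -31.503428683697297 24.189544233171265
inc [-0.4205 11.2526  0.0865] [ 0.0007 -0.113   0.0068]
```

Request:
move_arm(
  increments=[
    [-0.1,3,0,0,0,0],
    [-0.2,6,0,0,0,0],
    [-0.3,9,0,0,0,0],
    [-0.4,11.2,0,0,0,0],
    [-0.4,11.2,0,0,0,0],
    [-0.4,11.2,0,0,0,0],
  ],
  grip=0.4,
)

```text
clock: 5.25
eef_pos: [466.3, -88.5, 285.9]
tool_rot: [-3.141, -0.002, 2.822]
force: [-0.4, -1.1, -0.7]
width: 59.5
```

```bash
python3 - <<'E'
from h import *
import cv2
s=ctrl.read_state();print(s["eef_pos"],s["tool_rot"],s["width"])
im=eyes.get_image("wrist")[:,:,::-1]; cv2.imwrite("pics/w2.png",im)
cv2.imwrite("pics/w2c.png",cv2.resize(im[90:290,200:440],None,fx=3,fy=3,interpolation=cv2.INTER_CUBIC))
E
```

```text
[466.3095 -88.5438 285.853 ] [-3.1409 -0.0021  2.822 ] 59.46471802777313
```

View pics/w2c.png

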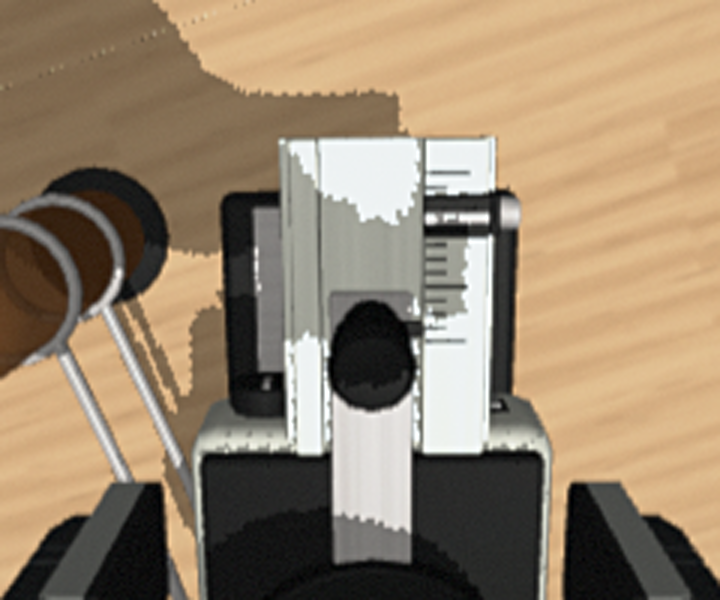

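Wrist crop: rail runs vertical, so the yaw is right. Pointer at (415,328), bar at (460,216), knob top centre at (372,368), finger midline at column 366.

```bash
python3 - <<'E'
from h import *
c,P=pose("wrist"); f=lambda u,v,z:onz(c,P,(u+.5)/3-.5+200,(v+.5)/3-.5+90,z)
p=f(415,328,157);b=f(460,216,156);k=f(372,368,196)
ax=np.array([np.cos(-.32),np.sin(-.32)])
print(p,b,k,"bar-pointer",(b-p)[:2]@ax,"bar-knob",(b-k)[:2]@ax)
inc([k[0],k[1],167],np.pi-.321)
E
```

```text
[470.6568 -77.4437 157.    ] [444.7885 -56.3148 156.    ] [467.2292 -89.2024 196.    ] bar-pointer -31.20156545001314 bar-knob -31.646810678431233
inc [-0.1185  0.0593 11.8927] [-0.0555 -0.1135 -0.0191]
```

Request:
move_arm(
  increments=[
    [-0.1,0.05,3,0,0,0],
    [-0.1,0.05,6,0,0,0],
    [-0.1,0.05,9,0,0,0],
    [-0.1,0.05,11,0,0,0],
    [-0.1,0.05,11.7,0,0,0],
    [-0.1,0.05,11.7,0,0,0],
    [-0.1,0.05,11.7,0,0,0],
  ],
)

```text
clock: 6.0
eef_pos: [468.6, -88.8, 170.5]
tool_rot: [3.141, 0.001, 2.82]
force: [0.3, 1.1, 0.4]
width: 60.0
```

Request:
move_arm(
  increments=[
    [0,0,0,0,0,0],
    [0,0,0,0,0,0],
    [0,0,0,0,0,0],
    [0,0,0,0,0,0],
    [0,0,0,0,0,0],
    [0,0,0,0,0,0],
    [0,0,0,0,0,0],
    [0,0,0,0,0,0],
  ],
  grip=-1,
)

```text
clock: 6.8
eef_pos: [468.9, -87.9, 170.9]
tool_rot: [3.141, 0.002, 2.821]
force: [-1.2, 1.7, 5.6]
width: 20.8
```

Request:
move_arm(
  increments=[
    [0.3,0,0,0,0,0],
    [0.6,0,0,0,0,0],
    [0.9,0,0,0,0,0],
    [1.2,0,0,0,0,0],
    [1.5,0,0,0,0,0],
    [1.8,0,0,0,0,0],
    [2.1,0,0,0,0,0],
    [2.4,0,0,0,0,0],
    [2.6,0,0,0,0,0],
    [2.6,0,0,0,0,0],
    [2.6,0,0,0,0,0],
  ],
)

```text
clock: 7.9
eef_pos: [446.5, -80.6, 170.9]
tool_rot: [3.14, 0.006, 2.821]
force: [7.1, -2.8, 2.7]
width: 20.6
```

```bash
python3 - <<'E'
from h import *
import cv2
s=ctrl.read_state();print(s["eef_pos"],s["tool_rot"],s["width"],s["force"])
d=(s["eef_pos"]-np.array([468.9,-87.9,170.9]))[:2]; print("pulled",-d@[np.cos(.321),-np.sin(.321)])
im=eyes.get_image("wrist")[:,:,::-1]; cv2.imwrite("pics/w3.png",im)
a=cv2.resize(im[130:330,200:440],None,fx=3,fy=3,interpolation=cv2.INTER_CUBIC)
cv2.imwrite("pics/w3c.png",a)
E
```

```text
[446.5025 -80.5977 170.8571] [3.14   0.0063 2.8207] 20.64040624631841 [ 7.1477 -2.8455  2.7236]
pulled 23.557377756932237
```

View pics/w3c.png

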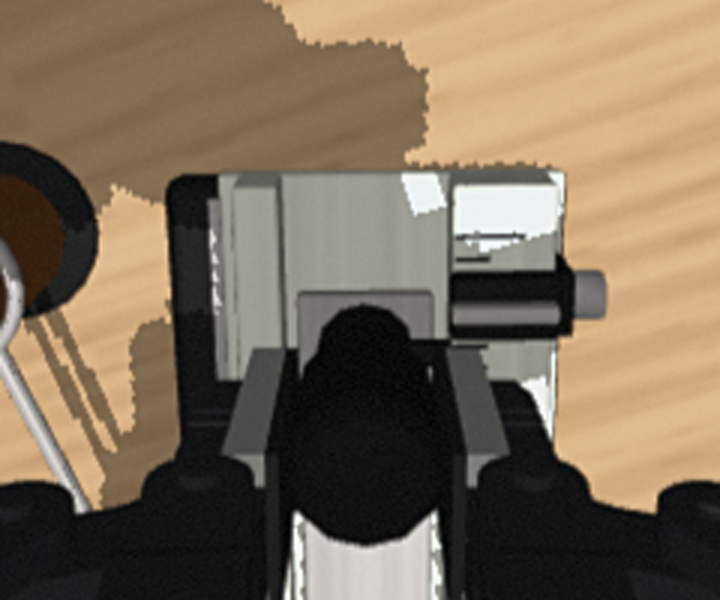

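Wrist crop: shutter held between the pads, pointer at about (432,345), bar at (505,314). It is still behind the bar.

```bash
python3 - <<'E'
from h import *
c,P=pose("wrist"); f=lambda u,v,z:onz(c,P,(u+.5)/3-.5+200,(v+.5)/3-.5+130,z)
p=f(432,345,157);b=f(505,314,156)
ax=np.array([np.cos(-.32),np.sin(-.32)])
print(p,b,"bar-pointer",(b-p)[:2]@ax)
E
```

```text
[445.9791 -69.7466 157.    ] [444.9228 -56.5721 156.    ] bar-pointer -5.146933701595003
```

Request:
move_arm(
  increments=[
    [0.2,0,0,0,0,0],
    [0.4,0,0,0,0,0],
    [0.6,0,0,0,0,0],
    [0.65,0,0,0,0,0],
    [0.65,0,0,0,0,0],
    [0.65,0,0,0,0,0],
  ],
)

```text
clock: 8.55
eef_pos: [440.8, -78.8, 170.9]
tool_rot: [3.14, 0.007, 2.82]
force: [8.1, -3.4, 2.6]
width: 20.6
```

```bash
python3 - <<'E'
from h import *
import cv2
s=ctrl.read_state();print(s["eef_pos"],s["tool_rot"],s["width"],s["force"])
d=(s["eef_pos"]-np.array([468.9,-87.9,170.9]))[:2]; ax=np.array([np.cos(.321),-np.sin(.321)]);print("pulled",-d@ax,"F",s["force"][:2]@ax)
im=eyes.get_image("wrist")[:,:,::-1]; cv2.imwrite("pics/w4.png",im)
a=cv2.resize(im[190:290,280:430],None,fx=5,fy=5,interpolation=cv2.INTER_CUBIC)
cv2.imwrite("pics/w4c.png",cv2.convertScaleAbs(a,alpha=1.6,beta=20))
E
```

```text
[440.8066 -78.7848 170.8788] [3.1399 0.0071 2.8204] 20.607434931615867 [ 8.1256 -3.3645  2.5662]
pulled 29.534414854852837 F 8.772074118977969
```

View pics/w4c.png

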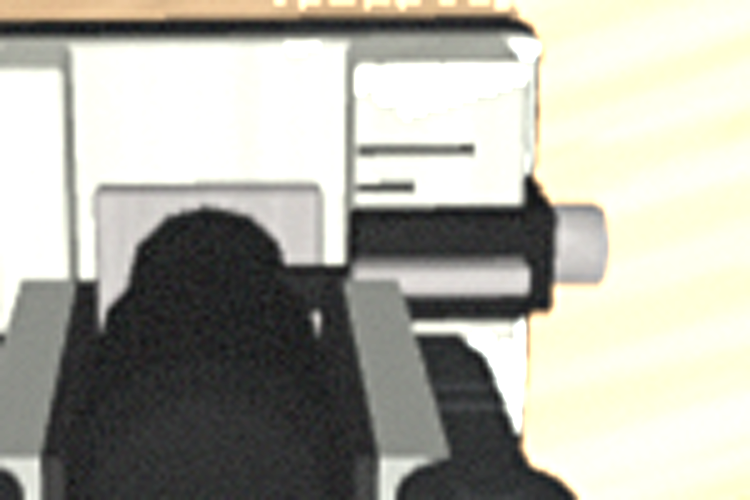

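Request:
move_arm(
  increments=[
    [0.06,0,0,0,0,0],
    [0.13,0,0,0,0,0],
    [0.13,0,0,0,0,0],
    [0.13,0,0,0,0,0],
    [0.13,0,0,0,0,0],
    [0.13,0,0,0,0,0],
    [0.13,0,0,0,0,0],
    [0.13,0,0,0,0,0],
    [0.13,0,0,0,0,0],
    [0.13,0,0,0,0,0],
  ],
)

```text
clock: 9.6
eef_pos: [439.7, -78.4, 170.9]
tool_rot: [3.14, 0.007, 2.82]
force: [7.9, -3.6, 1.9]
width: 20.5
```

```bash
python3 - <<'E'
from h import *
import cv2
s=ctrl.read_state();print(s["eef_pos"],s["width"],s["qd"])
d=(s["eef_pos"]-np.array([468.9,-87.9,170.9]))[:2]; ax=np.array([np.cos(.321),-np.sin(.321)]);print("pulled",-d@ax,"F",s["force"][:2]@ax)
w=eyes.get_image("wrist")[:,:,::-1]; q=eyes.get_image("scene")[:,:,::-1]
a=cv2.convertScaleAbs(cv2.resize(w[190:290,280:430],None,fx=2.6,fy=3,interpolation=cv2.INTER_CUBIC),alpha=1.6,beta=20)
b=cv2.resize(q[130:250,300:420],(400,400),interpolation=cv2.INTER_CUBIC)
o=np.zeros((400,790,3),np.uint8);o[:300,:390]=a;o[:,390:]=b;cv2.imwrite("pics/w5.png",o)
E
```

```text
[439.7325 -78.4287 170.8522] 20.53525349298904 [ 0.     -0.0013 -0.0019  0.0001 -0.0006 -0.0022  0.0001]
pulled 30.6660222317087 F 8.647605886155915
```

View pics/w5.png

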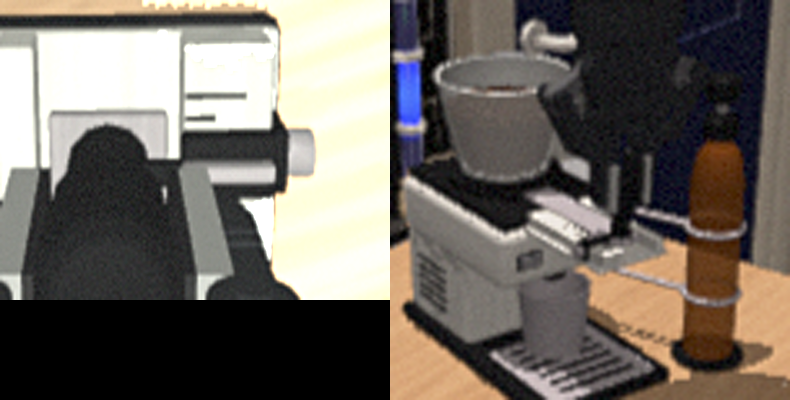

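The pointer strip (centre about row 170) is level with the bar (about row 172). The cup is under the chute and the arm is clear of the mister. Handing in.

```bash
python3 -c "
from cell import ctrl
print(ctrl.finish_job())"
```

```text
the job is handed in; nothing more can be done
None
```

I pressed the mister's cap down to its stop, let it spring back, then drew the shutter to the rider's bar. I handed the job in at about 9.7 s, still holding the knob; no verdict is reported.

- **Cap:** The press reached 13.8 N at a fingertip height of 233 mm, where the cap should be fully down. I then lifted the fingers well clear. I did not measure the cap's return; it rests on its spring.
- **Shutter:** By fingertip travel, the shutter moved about 30.7 mm. The mark was measured at 31.2 to 32.7 mm from the shut knob. In the last picture the pointer is level with the bar, within about 1 mm.
- **Hold:** The spring pull on the fingers was about 8.7 N, and the arm had been still for about 1 s.
- **Other objects:** The rider's bar stayed in place, measured to within about 1 mm before and after most of the pull. The cup still stood under the chute. I did not look at the other loose objects again, but the arm's path stayed well clear of them.

**Disagreements between checks:**
- The spring force implied about 28 mm of pull, against 30.7 mm by travel; both are within the 5 mm tolerance.
- The grip read 20.5 mm on a knob stated to be 23 mm thick. The hold did not slip, and I did not find out why.

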